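# Switch off the food dryer and fetch its logger

## Task

The drying batch is done: first turn the dial on the dryer's control box fully anticlockwise to off, then pull the dryer's top tray out to its stop. Take the data logger (the plain steel cylinder with a flat black cap) out of the tray and stand it upright on the round pad of the reader, inside the white ring, leaving the tray fully out, the glass jar and the steel dish standing in it, and the bottle, bowl and spice jar on the table where they are.

Things in the scene. Friction and masses are not known exactly. Their poses are not given: they have to be found in the camera images.
- dryer_front (a point): Middle of the upper front edge of the white bench dryer cabinet, 208 mm above the table. Cabinet 280 deep (x) x 300 wide (y) x 208 high, fixed, open front with three black trays one above the other; only the top one moves. This point's -x axis points out of the front (towards the robot), the way the tray comes out.
- tray (a joint): How far the top tray is pulled out, m: 0 shut, 0.18 at its stop. It runs stiffly (about 2 N plus damping) and stays where it is left.
- tray_handle (a point): Middle of the bar of the top tray's steel bow handle: bar 12 mm thick, 120 long along y, 50 mm in front of the tray's face (44 mm free behind it), 172 mm above the table, 36 mm below the cabinet's top. Axes as the dryer's; the tray slides along -x. Opening the fingers to only 45 mm before lowering them over the bar keeps clear of the face.
- tray_floor (a point): Middle of the front edge of the top tray's floor, at the foot of the front wall's inside (moves with the tray), 138 mm above the table; axes as the dryer's. Black mesh tray, inside 248 (x) x 260 (y) mm; side walls 32 mm and front wall 44 mm above this floor. This point is 60 mm behind the handle's bar. Begins shut or a few mm out.
- dial (a joint): Angle of the dial, rad: 0 fully anticlockwise (off, end stop), grows clockwise seen from above, up to 4.7. Begins between 0.9 and 2.4.
- dial_grip (a point): On the dial's vertical axis at grip height, 107 mm above the table. Black dial, 44 mm across, with an upright bar grip 42 long (point's x) x 14 wide (y) x 32 high; top 7 mm above this point, disc 17 mm below. The frame turns with the dial; white mark at the -x end. On a grey control box, 150 x 110 x 70 mm high, left or right of the dryer's front.
- logger: Data logger: plain upright steel cylinder with a flat black cap of the same width, 36 mm diameter, 44 mm high, about 0.12 kg. Loose, stands in the top tray (hidden until that is pulled out), in one of three places side by side, about 45 to 85 mm behind the tray's front wall. Origin: centre of its underside; z up its axis.
- reader_pad (a point): Centre of the top of the reader's round black rubber pad, 84 mm across, 68 mm above the table, z up; a white ring of 72 mm diameter is marked on it. The reader is a white plastic box 150 x 110 x 60 mm, fixed, on the other side from the control box.
- jar: Bystander in the tray: closed glass jar with white cap, 46 mm diameter, 46 mm high. Origin: centre of its underside; z up.
- dish: Bystander in the tray: small open steel dish, 58 mm across the rim, 24 mm high. Origin: centre of its underside; z up.
- bottle: Bystander on the table: white bottle, 70 mm diameter, 200 mm high. Origin: centre of its underside.
- bowl: Bystander on the table: steel bowl, 140 mm across, 60 mm high. Origin: centre of its underside.
- spice: Bystander on the table: glass jar with steel cap, 60 mm diameter, 80 mm high. Origin: centre of its underside.

How it is judged (in metres and radians):
On the way, in this order (a step that is already met when the one before it is completed fails the run):
1. the dial is fully anticlockwise (within 0.1 rad of its stop) (value of joint dial below 0.1 rad), for 0.2 s.
2. the tray is pulled out to within 8 mm of its stop (value of joint tray above 0.172 m), for 0.2 s.
At the end, for the whole second after the job is handed in: Dial within 0.1 rad of its anticlockwise stop, tray within 8 mm of its outer stop, logger at rest and upright (0.1 rad) on the pad, centre within 18 mm of the pad's; jar and dish upright (0.3 rad) on the tray floor (8 mm) (value of joint dial below 0.1 rad and value of joint tray above 0.172 m and horizontal distance between logger and reader_pad below 0.018 m and z of logger in the frame of reader_pad between -0.004 and 0.004 m and angle between logger's own z axis and vertical below 0.1 rad and linear speed of logger below 0.02 m/s and angle between each of jar, dish's own z axis and vertical below 0.3 rad and z of jar in the frame of tray_floor between -0.008 and 0.008 m and z of dish in the frame of tray_floor between -0.008 and 0.008 m); the robot touches nothing.
It fails at once if the tray is pulled out more than 30 mm while the dial is not yet off (value of joint tray above 0.03 m and value of joint dial above 0.2 rad).
It fails at once if the jar or the dish in the tray is tipped over (0.6 rad) (angle between any of jar, dish's own z axis and vertical above 0.6 rad).
It fails at once if the bottle, bowl or spice jar is pushed more than 40 mm (distance of any of bottle, bowl, spice from where it was at the start of the episode above 0.04 m).
It also fails if it takes over 72 s, if anything falls off the work surface, if the arm or the gripper's body presses on something with over 40 N, if the wrist force passes 120 N, or if a joint passes its speed limit or range.

## Robot

A 6-joint arm with a two-finger parallel gripper is mounted at the origin on the work surface. World frame = base frame: x ahead of the robot, y to its left, z up, the work surface at z = 0. Lengths are in mm, angles in degrees, forces in N, time in s.
With the tool pointing down it reaches from about 350 to 850 mm from the base axis. Payload 8.1 kg.
Tool frame: the origin (TCP) lies midway between the tips of the shut fingers; the grasp point (between the pads) lies 19 mm behind it; z points along the fingers, y is the line along which they close (so a half turn about z gives the same grasp; the last joint's range is limited). The gripper opens to 85 mm and grips with 20 to 120 N. Pads are 22 mm wide; open, the fingers measure 114 mm over their backs; the gripper's body (76 mm by 85 mm) begins 54 mm behind the grasp point. The pads swing forward as they close: fully open they stand 13 mm farther back than shut.
Start: joints at [72.342, 7.471, 85.268, -0, 87.261, -4.893], TCP at [132.554, 585.179, 231.292] pointing down, gripper open.
Joint ranges: [-169.43, 169.43], [-51.17, 129.36], [1.28, 143.12], [-76.62, 256.62], [0, 156.53], [-152.29, 152.29]. Speed limits (degrees/s): [136.94, 136.94, 159.86, 180, 180, 180].

## Interface

Orientations are given as [roll, pitch, yaw] about the fixed x, y, z axes, in that order (R = Rz(yaw) Ry(pitch) Rx(roll)).
In Python, from bench import sensors, optics, r gives the robot as it stands.
- The arm moves only by the tool apply_moves, never from a script. Its argument "targets" is a list of rows, each a list of 7 numbers: the shift along the tool's x, y, z in mm, then the turn, a rotation vector about the tool's x, y, z in rad, then the closure, from 0 (fully open) to 1 (shut). In form: [[x, y, z, wx, wy, wz, claw], ...]. A call has 1 to 20 rows; each row shifts and turns the commanded pose from where the row before left it, along the tool's axes as they then stand; what a row does not reach is not made up. A row lasts 1/8 s, in which the tool goes at most 62.5 mm and 10.7 degrees, less where a joint would pass 70% of its speed; a pose out of reach is approached as far as the arm can. A call is refused whole if a number of a shift passes 62.5 or a number of a turn 0.188, either way. A call with a gripper value outside its range is refused whole. The fingers move at their own pace and stop on an object; "force" is the grip in N (left out, the last holds). Time passes only in rows, so rows that do not move let the fingers close. It gives the time, the measured TCP pose, the force, the opening and the grip force at its end, in the units of the state.
- sensors.sense(): the state, without advancing time (a new reading comes with each control period).
- optics.snapshot(name): name is "side" or "top" or "wrist"; returns the picture (480x640x3 uint8, red, green, blue); there is no depth.
- optics.get_calibration(name): a dict with "camera_matrix" (3x3 intrinsics, pixels), "dist_coeffs" ([k1, k2, p1, p2, k3] as OpenCV has them; the pictures are not rectified), "pose" (4x4, takes a point from camera to world coordinates). Camera axes: x right, y down, z forward; pixel columns grow to the right and rows downward; lengths in mm; the calibration is good to about 2 mm. A picture is of the moment at which its call begins: read the wrist's pose just before it. get_calibration takes no time and is no camera call; for the wrist camera it gives the pose at the moment of the call.
- r.hand_in(): hands the job in; it is judged then, once.
The state is a dict: "time": time; "joint_pos": joint angles; "qd": joint speeds; "joint_efforts": joint torques, N m; "tool_pos": TCP position; "tcp_rot": TCP orientation; "ft_force": force on the tool from outside, world axes, zero at the start; "wrist_torque": the same for the moment, N m; "finger_gap": finger opening in mm; "grip_force": force on a finger pad.
Only numpy, scipy, OpenCV 4.12 (cv2) and the standard library are available. Lean on these libraries where they do the work, as an engineer would, in place of code of your own. Each camera call takes 0.05 s, during which the arm holds its last target. There are 200 camera calls.

## Working session

There is one attempt and no reset: what is moved stays moved. The work goes in short steps, Python scripts to look and compute and a tool call to move; the robot and the scene stay as the last step left them, time stands still between calls to the robot, and variables do not carry over. Pictures are saved under pics/ and viewed, at most 10 in all, crops included, and the job is handed in when it is done.

Besides the shell and the picture viewer there is one more tool, called after "Call:" as name([rows], argument=value, ...), one row to a line, values as JSON. apply_moves: Moves the arm, as the interface text tells. Its arguments: {"type":"object","properties":{"targets":{"type":"array"},"force":{"type":"number"}},"required":["targets"]}

```bash
mkdir -p pics; cat > h.py <<'E'
import numpy as np, cv2
from bench import sensors, optics, r
def cal(n):
    c=optics.get_calibration(n); return np.array(c["camera_matrix"],float),np.array(c["dist_coeffs"],float),np.array(c["pose"],float)
def ray(n,uv,c=None):
    K,D,P=c or cal(n)
    p=cv2.undistortPoints(np.array(uv,float).reshape(-1,1,2),K,D).reshape(-1,2)
    d=np.c_[p,np.ones(len(p))]@P[:3,:3].T
    return P[:3,3],d
def plane(n,uv,z,c=None):
    o,d=ray(n,uv,c); return o+d*((z-o[2])/d[:,2])[:,None]
def proj(n,X,c=None):
    K,D,P=c or cal(n); Q=np.linalg.inv(P)
    return cv2.projectPoints(np.array(X,float).reshape(-1,1,3),cv2.Rodrigues(Q[:3,:3])[0],Q[:3,3],K,D)[0].reshape(-1,2)
def snap(n,f):
    im=optics.snapshot(n); cv2.imwrite(f"pics/{f}.png",im[:,:,::-1]); return im
E
python3 - <<'E'
from h import *
np.set_printoptions(precision=1,suppress=True)
s=sensors.sense(); print(s["time"],s["tool_pos"],s["tcp_rot"],s["finger_gap"])
for n in("top","side","wrist"):
    print(n,cal(n)[2]); snap(n,n+"0")
E
```

```text
0.0 [132.4 584.7 230.2] [-179.9   -0.   167.2] 85.67394933186905
top [[   0.    -1.     0.1  392.9]
 [  -1.    -0.     0.   -18.4]
 [  -0.    -0.1   -1.  1331.6]
 [   0.     0.     0.     1. ]]
side [[   0.8   -0.4    0.5  -71. ]
 [  -0.6   -0.5    0.6 -753.8]
 [   0.    -0.8   -0.6  932.3]
 [   0.     0.     0.     1. ]]
wrist [[  0.2   0.9   0.3  57.2]
 [  1.   -0.2  -0.1 602.2]
 [ -0.    0.3  -1.  373.5]
 [  0.    0.    0.    1. ]]
```

View pics/top0.png

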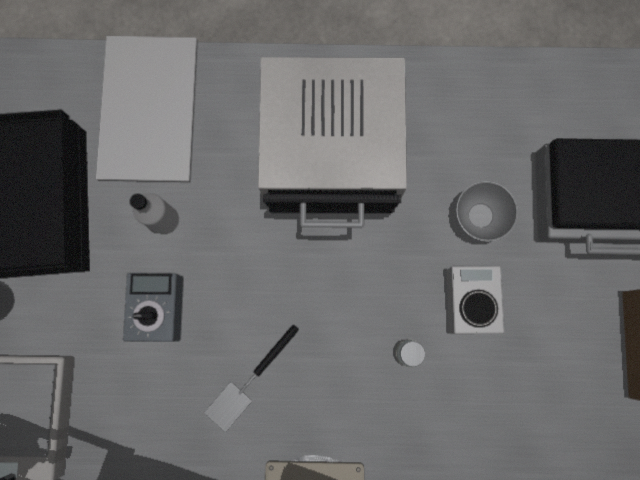

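View pics/side0.png

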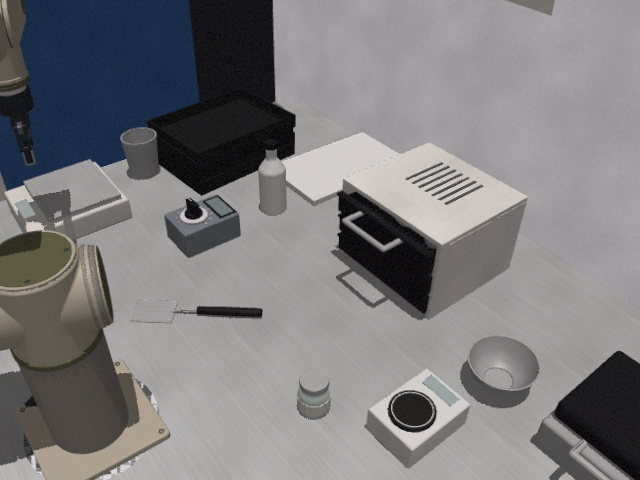

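The top view shows the dial at about (147,316), the handle bar from (302,225) to (362,225), the reader pad at (479,308) and the cabinet's front edge on row 189. I'll enlarge the dial and measure these points.

```bash
python3 - <<'E'
from h import *
np.set_printoptions(precision=1,suppress=True)
t=cv2.imread("pics/top0.png"); s=cv2.imread("pics/side0.png")
a=cv2.resize(t[290:340,120:180],(400,333),interpolation=2); b=cv2.resize(s[185:235,165:225],(400,333),interpolation=2)
cv2.imwrite("pics/dial0.png",np.hstack([a,b]))
g=cv2.cvtColor(t,cv2.COLOR_BGR2GRAY)
# pad: black blob
m=(g[280:340,450:505]<50).astype(np.uint8)
n,l,st,c=cv2.connectedComponentsWithStats(m)
for i in range(1,n):
    if st[i,4]>100: uv=c[i]+[450,280]; print("pad",uv,st[i],plane("top",[uv],68))
m=(cv2.cvtColor(s,cv2.COLOR_BGR2GRAY)[380:440,380:445]<50).astype(np.uint8)
n,l,st,c=cv2.connectedComponentsWithStats(m)
for i in range(1,n):
    if st[i,4]>100: uv=c[i]+[380,380]; print("padside",uv,st[i],plane("side",[uv],68))
# handle bar
print("col profiles",g[215:232,332], g[215:232,315])
print("row",g[224,295:305],g[224,358:370])
print("cab front",plane("top",[[259,188],[405,190]],208))
print("handle",plane("top",[[302,224.5],[362,224.5]],178))
print("spice,bottle,bowl",plane("top",[[411,352]],80),plane("top",[[138,202]],200),plane("top",[[487,211]],60))
E
```

```text
pad [478.9 307.9] [ 14  13  31  31 720] [[ 450.7 -353.9   68. ]]
padside [412.1 409.2] [ 13  14  39  32 970] [[ 449.9 -356.    68. ]]
padside [409.  422.3] [  8  17  48  35 228] [[ 426.9 -372.3   68. ]]
col profiles [ 63  66  65  69  94 114 109 110 127 137 121 100  97 109 119 122 120] [ 65  64  69  91 112 116 109 111 129 135 123  99 103 115 114 114 110]
row [112 107  70  63  68  84 107 120 133 132] [135 139 138 138 112 105 107 115 118 119 117 118]
cab front [[ 676.8  120.5  208. ]
 [ 677.7 -173.4  208. ]]
handle [[609.2  33.5 178. ]
 [611.4 -89.4 178. ]]
spice,bottle,bowl [[ 353.1 -203.    80. ]] [[645.3 364.3 200. ]] [[ 669.6 -378.8   60. ]]
```

View pics/dial0.png

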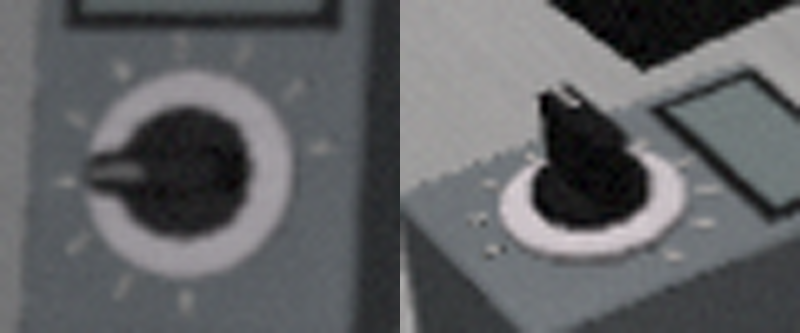

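The enlarged crop shows the dial's white mark at the left end of the bar, so it points to world +y. The ticks run clockwise from the bottom (off) to the right, so the dial is at about 90°. Next I'll measure the dial's axis and the mark's angle.

```bash
python3 - <<'E'
from h import *
np.set_printoptions(precision=1,suppress=True)
for n,x0,y0,x1,y1 in(("top",128,296,170,336),("side",176,198,212,228)):
    im=cv2.imread(f"pics/{n}0.png")[y0:y1,x0:x1].astype(int); g=im.mean(2)
    m=(g>150).astype(np.uint8)
    c=max(cv2.findContours(m,0,2)[0],key=cv2.contourArea)
    h=cv2.convexHull(c); e=cv2.fitEllipse(h.astype(np.float32)); uv=np.array(e[0])+[x0,y0]
    print(n,uv,e[1],plane(n,[uv],71))
print("mark end",plane("top",[[133.2,315.8]],114), "mark side",plane("side",[[165+168/6.67,185+97/6.67]],114))
print("box",plane("top",[[130,273],[178,274],[124,341],[176,342]],70))
print("off/max ticks",plane("top",[[120+187/6.67,290+300/6.67],[120+322/6.67,290+147/6.67],[120+62/6.67,290+182/6.67]],70))
# handle bar from side view: bar ends approx
g=cv2.imread("pics/side0.png",0); print(g[205:255:1,370])
E
```

```text
top [148.4 315.9] (26.586748123168945, 28.80855369567871) [[420.5 368.9  71. ]]
side [193.2 214.3] (16.561914443969727, 27.628921508789062) [[422.  371.2  71. ]]
mark end [[419.2 387.5 114. ]] mark side [[420.  372.7 114. ]]
box [[513.8 415.6  70. ]
 [513.4 309.7  70. ]
 [365.6 418.4  70. ]
 [365.2 305.8  70. ]]
off/max ticks [[379.3 367.3  70. ]
 [429.5 326.3  70. ]
 [416.8 410.5  70. ]]
[ 12  18  16  24  26  27  36  38  30  30  27  23  22  15  16  10   6   8
   6  17  14  11  21   4  17  16   9  18  17  16  62 126 163 155 144 131
 108  79  45  15  20  10  15  14  20  12   8  23  14   5]
```

The dial axis is at (421,370) in both views and the mark points to about 93°. I'll move above the dial with the closing axis across the bar.

Call:
apply_moves([
  [-32.9,-14.6,0,0,0,0,0.4],
  [-32.9,-14.6,0,0,0,0,0.4],
  [-32.9,-14.6,0,0,0,0,0.4],
  [-32.9,-14.6,0,0,0,0,0.4],
  [-32.9,-14.6,0,0,0,0,0.4],
  [-32.9,-14.6,0,0,0,0,0.4],
  [-32.9,-14.6,0,0,0,0,0.4],
  [-32.9,-14.6,0,0,0,0,0.4],
  [-32.9,-14.6,0,0,0,0,0.4],
  [-32.9,-14.6,0,0,0,0,0.4],
  [0,0,8,0,0,0.164,0.4],
  [0,0,8,0,0,0.164,0.4],
  [0,0,8,0,0,0.164,0.4],
  [0,0,8,0,0,0.164,0.4],
  [0,0,8,0,0,0.164,0.4],
  [0,0,8,0,0,0.164,0.4],
  [0,0,8,0,0,0.164,0.4],
  [0,0,8,0,0,0.164,0.4],
  [0,0,0,0,0,0,0.4],
], force=40)

```text
time: 2.52
tool_pos: [420.5, 369.6, 166.2]
tcp_rot: [-179.9, 0.1, 92.1]
ft_force: [0.2, -0.3, 0.3]
finger_gap: 51.3
grip_force: 0.0
```

```bash
python3 - <<'E'
from h import *
np.set_printoptions(precision=1,suppress=True)
s=sensors.sense(); print(s)
c=cal("wrist"); print(proj("wrist",[[421,370,90],[421,391,114],[400,370,90],s["tool_pos"]],c)); snap("wrist","w1")
E
```

```text
{'time': 2.525, 'joint_pos': array([36.1,  3.7, 96.2,  0. , 80.3, 33.9]), 'qd': array([-0. , -0.5, -1. ,  0. ,  0.5, -5.4]), 'joint_efforts': array([ -0. , -51.9, -48.6,   0. ,  -0.2,   1.9]), 'tool_pos': array([420.5, 369.6, 166.2]), 'tcp_rot': array([-179.9,    0.1,   92.1]), 'ft_force': array([ 0.2, -0.3,  0.3]), 'wrist_torque': array([ 0., -0.,  0.]), 'grip_force': 0.0, 'finger_gap': 51.34116346843287}
[[322.2 246.9]
 [324.2 221.5]
 [283.1 245.4]
 [321.7 315.6]]
```

View pics/w1.png

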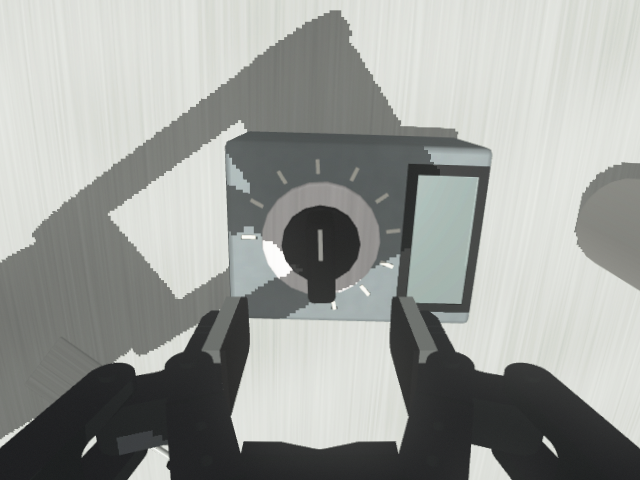

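The wrist picture shows the dial disc at (320,243), matching the predicted (322,247). The bar is vertical, with its mark pointing up (+y), and the off tick is on the left (-x) at (248,237). I'll descend and grip the bar.

Call:
apply_moves([
  [0,0,20,0,0,0,0.4],
  [0,0,20,0,0,0,0.4],
  [0,0,20,0,0,0,0.4],
  [0,0,10,0,0,0,0.4],
  [0,0,0,0,0,0,0.9],
  [0,0,0,0,0,0,1],
  [0,0,0,0,0,0,1],
  [0,0,0,0,0,0,1],
  [0,0,0,0,0,0,1],
], force=40)

```text
time: 3.7
tool_pos: [421.3, 370.5, 98.2]
tcp_rot: [180.0, -0.0, 92.1]
ft_force: [-4.7, -0.2, 6.0]
finger_gap: 13.1
grip_force: 41.6
```

Call:
apply_moves([
  [0,0,0,0,0,-0.15,1],
  [0,0,0,0,0,-0.15,1],
  [0,0,0,0,0,-0.15,1],
  [0,0,0,0,0,-0.15,1],
  [0,0,0,0,0,-0.15,1],
  [0,0,0,0,0,-0.15,1],
  [0,0,0,0,0,-0.15,1],
  [0,0,0,0,0,-0.15,1],
  [0,0,0,0,0,-0.15,1],
  [0,0,0,0,0,-0.1,1],
  [0,0,0,0,0,0,1],
])

```text
time: 5.08
tool_pos: [419.0, 368.5, 98.0]
tcp_rot: [-179.8, -0.2, 175.2]
ft_force: [-17.8, -11.9, 19.0]
finger_gap: 12.7
grip_force: 43.4
```

```bash
python3 - <<'E'
from h import *
s=sensors.sense(); print(s["wrist_torque"],s["tcp_rot"],s["ft_force"],s["joint_pos"])
E
```

```text
[-1.98256969  2.93569002 -0.03488907] [-179.76943907   -0.2425513   175.24798004] [-17.80065441 -11.90700179  18.98833938] [ 3.60781683e+01  7.29931324e+00  9.97766030e+01 -1.65731169e-02
  7.32583557e+01 -4.91654794e+01]
```

Call:
apply_moves([
  [0,0,0,0,0,-0.07,1],
  [0,0,0,0,0,-0.07,1],
  [0,0,0,0,0,0,1],
])

```text
time: 5.45
tool_pos: [419.3, 368.4, 98.1]
tcp_rot: [-179.8, -0.3, -176.8]
ft_force: [-16.2, -12.7, 19.0]
finger_gap: 13.2
grip_force: 51.4
```

```bash
python3 - <<'E'
from h import *
s=sensors.sense(); print(s["wrist_torque"],s["tcp_rot"],s["ft_force"])
E
```

```text
[-2.02962635  2.68502425 -0.92706261] [-179.81004741   -0.2541343  -176.83947808] [-16.24249413 -12.7233516   19.00200829]
```

Call:
apply_moves([
  [0,0,0,0,0,-0.05,1],
  [0,0,0,0,0,0,1],
  [0,0,0,0,0,0,1],
])

```text
time: 5.82
tool_pos: [419.3, 368.4, 98.1]
tcp_rot: [-179.8, -0.3, -174.1]
ft_force: [-17.3, -12.7, 18.6]
finger_gap: 13.2
grip_force: 70.1
```

```bash
python3 - <<'E'
from h import *
s=sensors.sense(); print(s["wrist_torque"],s["tcp_rot"],s["ft_force"])
E
```

```text
[-2.02380516  2.76473987 -1.71294951] [-179.83906829   -0.27806299 -174.10302795] [-17.29111814 -12.68256244  18.64390019]
```

The torque rises with no further turning, so the dial is at its stop. I'll release it, raise the arm and verify.

Call:
apply_moves([
  [0,0,0,0,0,0.08,1],
  [0,0,0,0,0,0,0.45],
  [0,0,0,0,0,0,0.45],
  [0,0,0,0,0,0,0.45],
  [0,0,-10,0,0,0,0.475],
  [0,0,-30,0,0,0,0.475],
  [0,0,-40,0,0,0,0.475],
  [0,0,-40,0,0,0,0.475],
  [0,0,-30,0,0,0,0.475],
  [0,0,0,0,0,0,0.475],
])

```text
time: 7.08
tool_pos: [422.8, 371.3, 251.6]
tcp_rot: [179.8, 0.3, -178.5]
ft_force: [-0.4, -0.1, -0.2]
finger_gap: 44.8
grip_force: 0.0
```

```bash
python3 - <<'E'
from h import *
s=sensors.sense(); print(s["tool_pos"],s["tcp_rot"],s["joint_pos"],s["ft_force"])
w=snap("wrist","w2"); t=snap("top","t2")
cv2.imwrite("pics/v2.png",np.hstack([cv2.resize(w,(400,300)),cv2.resize(t[280:340,100:180],(400,300))])[:,:,::-1])
E
```

```text
[422.7560982  371.27784837 251.61045562] [ 179.77456355    0.3301123  -178.54337523] [ 3.60708604e+01  8.48120077e-01  9.01009623e+01 -1.98512553e-03
  8.86511787e+01 -5.53863740e+01] [-0.39504665 -0.12768079 -0.16176628]
```

View pics/v2.png

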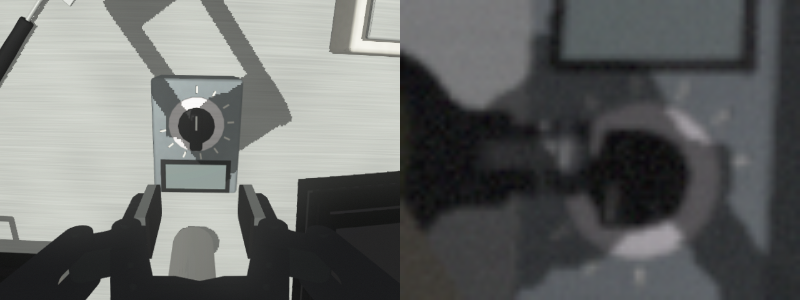

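The mark now points to -x and lines up with the off tick (wrist picture, (196,120)). Next I'll go above the tray handle.

Call:
apply_moves([
  [-16,-36.7,0,0,0,0,0.475],
  [-16,-36.7,0,0,0,0,0.475],
  [-16,-36.7,0,0,0,0,0.475],
  [-16,-36.7,0,0,0,0,0.475],
  [-16,-36.7,0,0,0,0,0.475],
  [-16,-36.7,0,0,0,0,0.475],
  [-16,-36.7,0,0,0,0,0.475],
  [-16,-36.7,0,0,0,0,0.475],
  [-16,-36.7,0,0,0,0,0.475],
  [-16,-36.7,0,0,0,0,0.475],
  [-16,-36.7,0,0,0,0,0.475],
  [0,0,0,0,0,0.1774,0.475],
  [0,0,0,0,0,0.1774,0.475],
  [0,0,0,0,0,0.1774,0.475],
  [0,0,0,0,0,0.1774,0.475],
  [0,0,0,0,0,0.1774,0.475],
  [0,0,0,0,0,0.1774,0.475],
  [0,0,0,0,0,0.1774,0.475],
  [0,0,0,0,0,0.1774,0.475],
  [0,0,0,0,0,0.1774,0.475],
])

```text
time: 9.68
tool_pos: [606.3, -28.9, 245.0]
tcp_rot: [-179.8, -0.0, 89.6]
ft_force: [0.3, 0.5, -0.5]
finger_gap: 44.6
grip_force: 0.0
```

```bash
python3 - <<'E'
from h import *
np.set_printoptions(precision=1,suppress=True)
s=sensors.sense(); print(s["tool_pos"],s["tcp_rot"])
c=cal("wrist"); print(c[2][:3,3],proj("wrist",[[610,-28,178],[610,32,178],[610,-88,178]],c)); snap("wrist","w3")
E
```

```text
[606.3 -28.9 245. ] [-179.8   -0.    89.6]
[606.3  47.7 388.2] [[328.7 251.7]
 [328.9 133.2]
 [328.5 352.5]]
```

View pics/w3.png

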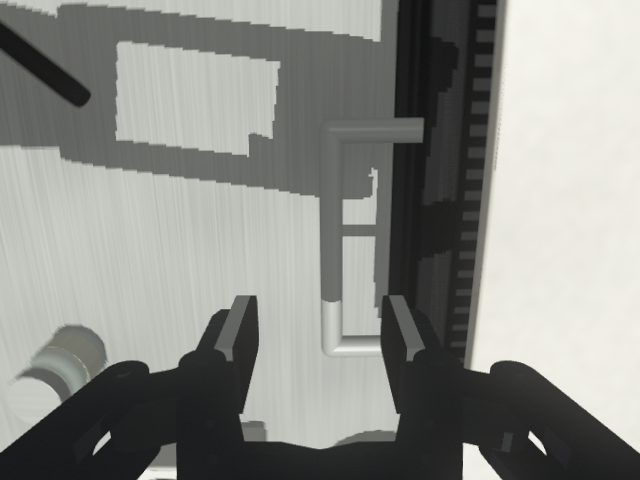

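The handle bar is at columns 320-342 and rows 120-355, so it is centred at x≈611, y≈-27. That agrees with the top view. I'll lower the fingers over it and grip.

Call:
apply_moves([
  [2,5,0,0,0,0,0.475],
  [0,0,25,0,0,0,0.475],
  [0,0,25,0,0,0,0.475],
  [0,0,25,0,0,0,0.475],
  [0,0,15,0,0,0,0.475],
  [0,0,0,0,0,0,0.7],
  [0,0,0,0,0,0,1],
  [0,0,0,0,0,0,1],
  [0,0,0,0,0,0,1],
  [0,0,0,0,0,0,1],
], force=50)

```text
time: 10.98
tool_pos: [612.8, -27.1, 158.3]
tcp_rot: [179.9, 0.0, 90.0]
ft_force: [0.0, 0.7, 1.9]
finger_gap: 10.0
grip_force: 49.1
```

Call:
apply_moves([
  [0,-4,0,0,0,0,1],
  [0,-7,0,0,0,0,1],
  [0,-10,0,0,0,0,1],
  [0,-10,0,0,0,0,1],
  [0,-10,0,0,0,0,1],
  [0,-10,0,0,0,0,1],
  [0,-10,0,0,0,0,1],
  [0,-10,0,0,0,0,1],
  [0,-10,0,0,0,0,1],
  [0,-10,0,0,0,0,1],
  [0,-10,0,0,0,0,1],
  [0,-10,0,0,0,0,1],
  [0,-10,0,0,0,0,1],
  [0,-10,0,0,0,0,1],
  [0,-10,0,0,0,0,1],
  [0,-8,0,0,0,0,1],
  [0,-6,0,0,0,0,1],
  [0,-4,0,0,0,0,1],
  [0,-2,0,0,0,0,1],
  [0,0,0,0,0,0,1],
])

```text
time: 13.48
tool_pos: [451.1, -29.1, 158.2]
tcp_rot: [179.9, 0.2, 89.9]
ft_force: [-0.2, -10.4, 6.6]
finger_gap: 10.0
grip_force: 49.8
```

Call:
apply_moves([
  [0,-4,0,0,0,0,1],
  [0,-4,0,0,0,0,1],
  [0,-3,0,0,0,0,1],
  [0,-2,0,0,0,0,1],
  [0,0,0,0,0,0,1],
])

```text
time: 14.1
tool_pos: [438.2, -29.3, 158.2]
tcp_rot: [179.9, 0.3, 89.9]
ft_force: [0.1, -12.5, 5.8]
finger_gap: 9.9
grip_force: 49.8
```

Call:
apply_moves([
  [0,-2,0,0,0,0,1],
  [0,-2,0,0,0,0,1],
  [0,-2,0,0,0,0,1],
  [0,-1,0,0,0,0,1],
  [0,0,0,0,0,0,1],
])

```text
time: 14.72
tool_pos: [437.5, -29.3, 158.4]
tcp_rot: [179.1, 0.3, 89.9]
ft_force: [43.3, -12.1, -23.9]
finger_gap: 10.1
grip_force: 48.6
```

The tray is at its stop (43 N). I'll unload, release, rise and look into the tray.

Call:
apply_moves([
  [0,5,0,0,0,0,1],
  [0,0,0,0,0,0,0.475],
  [0,0,0,0,0,0,0.475],
  [0,0,0,0,0,0,0.475],
  [0,0,-10,0,0,0,0.475],
  [0,0,-25,0,0,0,0.475],
  [0,0,-30,0,0,0,0.475],
  [0,0,-30,0,0,0,0.475],
  [0,20,-30,0,0,0,0.35],
  [0,30,-20,0,0,0,0.35],
  [0,30,0,0,0,0,0.35],
  [0,30,0,0,0,0,0.35],
  [0,0,0,0,0,0,0.35],
  [0,0,0,0,0,0,0.35],
])

```text
time: 16.48
tool_pos: [545.8, -26.9, 302.5]
tcp_rot: [-180.0, 0.0, 90.0]
ft_force: [-0.4, 0.7, -1.0]
finger_gap: 55.5
grip_force: 0.0
```

```bash
python3 - <<'E'
from h import *
np.set_printoptions(precision=1,suppress=True)
s=sensors.sense(); print(s["tool_pos"],s["tcp_rot"],s["finger_gap"])
c=cal("wrist"); np.savez("pics/c4.npz",*c); snap("wrist","w4"); snap("side","s4"); print(proj("wrist",[[432,-27,178],[498,-27,138],[563,-27,182],[563,53,182],[563,-107,182]],c))
E
```

```text
[545.8 -26.9 302.5] [-180.    0.   90.] 55.47936264621976
[[146.1 222.8]
 [255.7 207.9]
 [348.  224.7]
 [350.7  93.3]
 [345.5 335.6]]
```

View pics/w4.png

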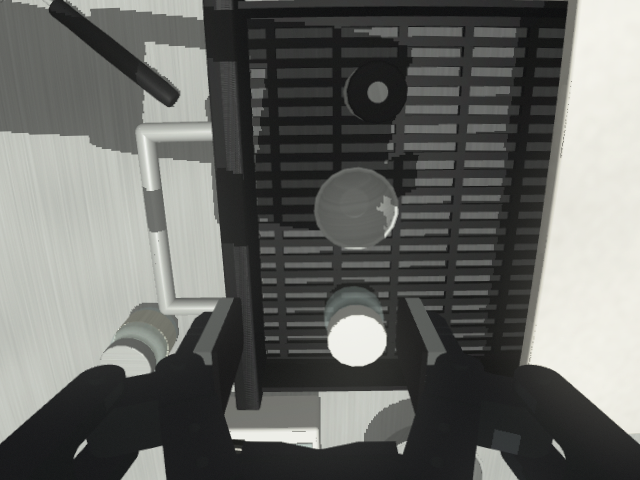

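The tray holds the logger at the top (black cap at about (379,90), radius ~28 px), the dish at (357,208) and the jar at (357,340). I'll measure the cap and the tray opening.

```bash
python3 - <<'E'
from h import *
np.set_printoptions(precision=1,suppress=True)
z=np.load("pics/c4.npz"); c=tuple(z[k] for k in z.files)
print("patch",plane("wrist",[[377,92],[379,90],[351,90],[407,90],[379,61],[379,121]],182,c))
print("dish rim, jar",plane("wrist",[[357,208]],162,c),plane("wrist",[[357,340]],184,c))
print("bar",plane("wrist",[[155,215]],178,c))
w=cv2.imread("pics/w4.png")[45:135,335:425]
s=cv2.imread("pics/s4.png"); u=proj("side",[[575,58,182]])[0]; print(u)
x,y=u.astype(int); b=s[y-40:y+40,x-40:x+40]; 
cv2.imwrite("pics/v4.png",np.hstack([cv2.resize(w,(400,400)),cv2.resize(b,(400,400))]))
E
```

```text
patch [[578.4  53.8 182. ]
 [579.5  54.9 182. ]
 [563.1  54.9 182. ]
 [595.9  55.1 182. ]
 [578.9  71.  182. ]
 [580.1  37.3 182. ]]
dish rim, jar [[570.2 -21.  162. ]] [[ 570.9 -109.3  184. ]]
bar [[438.5 -21.8 178. ]]
[323.4 216.1]
```

View pics/v4.png

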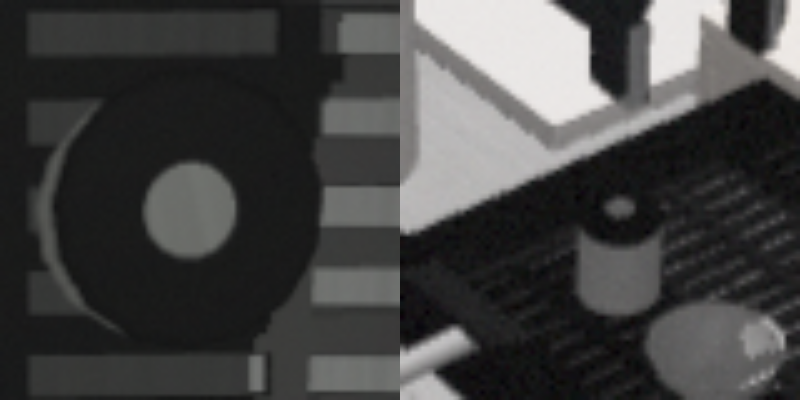

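The cap's centre is at (578.8, 53.7) in the wrist view, about 80 mm behind the front wall. The side view agrees. I'll grasp along x, clear of the dish.

Call:
apply_moves([
  [20,8,0,0,0,0,0.35],
  [20,8,0,0,0,0,0.35],
  [20,9,0,0,0,0,0.35],
  [20.6,8,20,0,0,0,0.35],
  [0,0,40,0,0,0,0.35],
  [0,0,35,0,0,0,0.35],
  [0,0,25,0,0,0,0.35],
  [0,0,20,0,0,0,0.35],
  [0,0,14,0,0,0,0.35],
  [0,0,0,0,0,0,0.35],
  [0,0,0,0,0,0,0.6],
  [0,0,0,0,0,0,0.75],
  [0,0,0,0,0,0,0.75],
  [0,0,0,0,0,0,0.75],
], force=35)

```text
time: 18.32
tool_pos: [580.2, 53.5, 149.7]
tcp_rot: [179.9, 0.0, 90.0]
ft_force: [0.3, 0.6, 6.1]
finger_gap: 34.9
grip_force: 35.5
```

Call:
apply_moves([
  [0,0,-10,0,0,0,0.75],
  [0,0,-25,0,0,0,0.75],
  [0,0,-30,0,0,0,0.75],
  [0,0,-30,0,0,0,0.75],
  [0,0,-25,0,0,0,0.75],
  [-20,-6,0,0,0,0,0.75],
  [-35,-11,0,0,0,0,0.75],
  [-40,-13,0,0,0,0,0.75],
  [-40,-13,0,0,0,0,0.75],
  [-40,-13,0,0,0,0,0.75],
  [-40,-13,0,0,0,0,0.75],
  [-40,-13,0,0,0,0,0.75],
  [-40,-13,0,0,0,0,0.75],
  [-40,-13,0,0,0,0,0.75],
  [-35,-10,0,0,0,0,0.75],
  [-25,-8,0,0,0,0,0.75],
  [-13,-4,0,0,0,0,0.75],
  [0,0,0,0,0,0,0.75],
])

```text
time: 20.58
tool_pos: [448.2, -354.7, 267.4]
tcp_rot: [-179.9, -0.1, 89.9]
ft_force: [0.5, -0.3, -1.6]
finger_gap: 34.8
grip_force: 35.2
```

```bash
python3 - <<'E'
from h import *
np.set_printoptions(precision=1,suppress=True)
s=sensors.sense(); print(s["tool_pos"],s["tcp_rot"],s["finger_gap"])
w=snap("wrist","w5"); t=snap("top","t5")
m=(t[180:280,280:390].mean(2)); 
cv2.imwrite("pics/v5.png",np.hstack([cv2.resize(w,(400,300)),cv2.resize(t[150:350,200:466],(400,300))])[:,:,::-1])
E
```

```text
[ 448.2 -354.7  267.4] [-179.9   -0.1   89.9] 34.78250975656224
```

View pics/v5.png

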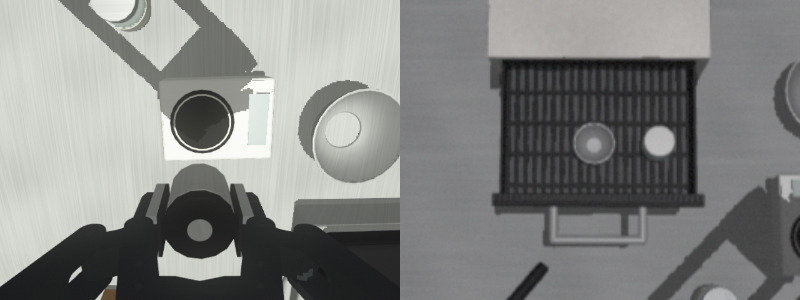

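The logger is held upright above the reader, and the jar and dish stand in the pulled-out tray. I'll lower the logger.

Call:
apply_moves([
  [0,2,20,0,0,0,0.75],
  [0,0,40,0,0,0,0.75],
  [0,0,40,0,0,0,0.75],
  [0,0,35,0,0,0,0.75],
  [0,0,20,0,0,0,0.75],
  [0,0,12,0,0,0,0.75],
  [0,0,10,0,0,0,0.75],
  [0,0,4,0,0,0,0.75],
  [0,0,2,0,0,0,0.75],
  [0,0,0,0,0,0,0.75],
  [0,0,0,0,0,0,0.75],
])

```text
time: 22.05
tool_pos: [451.4, -354.6, 85.9]
tcp_rot: [180.0, 0.0, 90.0]
ft_force: [0.4, -0.1, -2.0]
finger_gap: 35.0
grip_force: 35.2
```

Call:
apply_moves([
  [0,0,2,0,0,0,0.75],
  [0,0,2,0,0,0,0.75],
  [0,0,1,0,0,0,0.75],
  [0,0,0,0,0,0,0.75],
])

```text
time: 22.55
tool_pos: [451.0, -354.3, 80.1]
tcp_rot: [-180.0, -0.0, 90.0]
ft_force: [-0.9, 0.1, -0.9]
finger_gap: 35.0
grip_force: 35.2
```

Call:
apply_moves([
  [0,0,1,0,0,0,0.75],
  [0,0,0,0,0,0,0.75],
])

```text
time: 22.8
tool_pos: [451.2, -354.5, 79.7]
tcp_rot: [180.0, 0.0, 90.0]
ft_force: [-1.4, 1.1, 2.2]
finger_gap: 35.4
grip_force: 35.5
```

Contact: the vertical force turned from -2 to +2 N. I'll release gently and rise.

Call:
apply_moves([
  [0,0,0,0,0,0,0.55],
  [0,0,0,0,0,0,0.4],
  [0,0,0,0,0,0,0.35],
  [0,0,0,0,0,0,0.35],
  [0,0,-15,0,0,0,0.35],
  [0,0,-30,0,0,0,0.35],
  [0,0,-40,0,0,0,0.35],
  [0,0,-40,0,0,0,0.35],
  [0,0,-40,0,0,0,0.35],
  [-30,0,0,0,0,0,0.35],
  [0,0,0,0,0,0,0.35],
  [0,0,0,0,0,0,0.35],
])

```text
time: 24.3
tool_pos: [450.9, -383.9, 244.3]
tcp_rot: [-180.0, -0.0, 89.9]
ft_force: [0.9, 0.2, -0.8]
finger_gap: 55.5
grip_force: 0.0
```

```bash
python3 - <<'E'
from h import *
np.set_printoptions(precision=1,suppress=True)
s=sensors.sense(); print(s["tool_pos"],s["ft_force"])
c=cal("wrist"); w=snap("wrist","w6"); q=snap("side","s6"); t=snap("top","t6")
u=proj("wrist",[[451,-354.5,112],[450.5,-355,68]],c); print(u); v=proj("side",[[451,-354.5,112],[450.5,-355,68]]); print(v)
g=t[200:280,280:400].mean(2)
print("bar col profile", g[:,52].astype(int), "expected row", proj("top",[[438,-27,178],[432,-27,178]]))
x,y=v.mean(0).astype(int)
cv2.imwrite("pics/v6.png",np.hstack([cv2.resize(w,(400,300)),cv2.resize(q[y-45:y+45,x-60:x+60],(400,300))])[:,:,::-1])
E
```

```text
[ 450.9 -383.9  244.3] [ 0.9  0.2 -0.8]
[[321.1 175.6]
 [320.2 166.2]]
[[415.  392.4]
 [412.  408.6]]
bar col profile [ 43  45  44  42  46  39  43  45  46  46  44  44  43  46  44  44  45  45
  44  45  45  46  47  45  46  46  48  51  50  47  44  65 115 126  97  94
  98 102 102 108 109 111 117 138 152 155 159 156 154 147 130 109 106 104
 103  93  91 120 118  60  54  48  51  52  51  50  53  49  45  45  44  50
  47  46  44  46  48  49  41  49] expected row [[330.2 309. ]
 [330.1 312. ]]
```

View pics/v6.png

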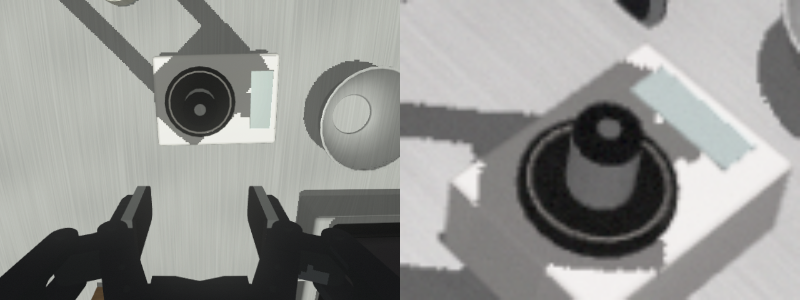

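The logger stands upright on the pad inside the white ring: cap at (200,105) in the wrist view, and body centred in the ring in the side view. Before handing in, I'll check the tray's bar row in the top view.

```bash
python3 - <<'E'
from h import *
np.set_printoptions(precision=1,suppress=True)
t=cv2.imread("pics/t6.png",0); p=t[295:325,325:340].mean(1); print(p.astype(int))
b=np.where(p>p.max()-15)[0]+295; print("bar x now",plane("top",[[332,b.mean()]],178))
t=cv2.imread("pics/top0.png",0); p=t[219:232,325:340].mean(1); b=np.where(p>p.max()-15)[0]+219; print("bar x start",plane("top",[[332,b.mean()]],178))
E
```

```text
[128 128 128 129 128 129 129 128 128 129 128 118 113 125 147 149 119  95
  77 105 128 131 131 133 131 129 129 128 128 129]
bar x now [[437.1 -30.7 178. ]]
bar x start [[611.4 -27.9 178. ]]
```

```bash
python3 -c "
from bench import r
print(r.hand_in())"
```

```text
the job is handed in; nothing more can be done
None
```

The job is handed in: the dial is at off, the tray is out at its stop, the logger stands upright on the reader pad inside the ring, and the jar and dish were last seen standing in the tray; the hand-in returned no verdict.

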